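Transfer valve balls to the packing tray in reverse order

ROBOT

A 7-joint arm with a two-finger parallel gripper is mounted at the origin on the work surface. World frame = base frame: x ahead of the robot, y to its left, z up, the work surface at z = 0. Lengths are in m, angles in rad, forces in N, time in s.
With the tool pointing down it reaches from about 0.35 to 0.9 m from the base axis. Payload 7.2 kg.
Tool frame: the origin (TCP) lies midway between the tips of the shut fingers; the grasp point (between the pads) lies 19 mm behind it; z points along the fingers, y is the direction in which the jaws open and shut (so a half turn about z gives the same grasp; the last joint's range is limited). The gripper opens to 88 mm and grips with 3 to 60 N. Pads are 20 mm wide; open, the fingers measure 115 mm over their backs; the gripper's body (75 mm by 178 mm) begins 61 mm behind the grasp point.
Start: joints at [-1.324, 0.411, -0.013, 1.596, 0.006, 1.134, -0.082], TCP at [0.194, 0.594, 0.223] pointing down, gripper open.
Joint ranges: [-2.95, 2.95], [-0.29, 1.99], [-1.47, 1.44], [0.14, 2.54], [-1.03, 4.17], [0.13, 1.85], [-2.86, 2.86]. Speed limits (rad/s): [2.39, 2.39, 3.01, 3.01, 3.14, 3.14, 3.14].

INTERFACE

Orientations are given as [roll, pitch, yaw] about the fixed x, y, z axes, in that order (R = Rz(yaw) Ry(pitch) Rx(roll)).
In Python, from rig import manip gives the robot as it stands.
- The arm moves only by the shell command python3 -m crank 'ROWS' [FORCE]. ROWS is a JSON object of lists of equal length, an entry for each row: "xyz": the shift along the tool's x, y, z in mm, a list of three; "angular": the turn, a rotation vector about the tool's x, y, z in degrees, a list of three; "claw": the closure, from -1 (fully open) to 1 (shut). A call has 1 to 5 rows; each row is the pose to reach, as a shift and turn from the pose measured when the call began, along the tool's axes at that moment; what a row does not reach only later rows make up. A row lasts 1/8 s, in which the tool goes at most 62.5 mm and 10.7 degrees, less where a joint would pass 70% of its speed; a pose out of reach is approached as far as the arm can. A call with a gripper value outside its range is refused whole. The fingers move at their own pace and stop on an object; FORCE is the grip in N (left out, the last holds). Time passes only in rows, so rows that repeat a pose let the fingers close. It gives the time, the measured TCP pose, the force and the opening at its end, in the units of the state.
- manip.read_state(): the state, without advancing time (a new reading comes with each control period).
- manip.read_camera(name): name is "scene" or "top" or "wrist"; returns a dict with "pixels" (400x640x3 uint8, blue, green, red), "z_map" (400x640 float32, m along the optical axis (not along the pixel's ray), 0 where there is no reading), "intrinsics" (3x3 intrinsics, pixels), "cam_to_world" (4x4, takes a point from camera to world coordinates). Camera axes: x right, y down, z forward; pixel columns grow to the right and rows downward; lengths in m; the calibration is good to about 2 mm. A picture is of the moment at which its call begins.
- manip.hand_in(): hands the job in, once; it reports no verdict.
The state is a dict: "time": time; "qpos": joint angles; "joint_velocities": joint speeds; "tau": joint torques, N m; "tcp_pos": TCP position; "orientation": TCP orientation; "ft_force": force on the tool from outside, world axes, zero at the start; "ft_torque": the same for the moment, N m; "width": finger opening in m.
Only numpy, scipy, OpenCV 4.12 (cv2) and the standard library are available. Lean on these libraries where they do the work, as an engineer would, in place of code of your own. Each camera call takes 0.05 s, during which the arm holds its last target. There are 200 camera calls.

TASK

Move the four steel valve balls with coloured plugs from the grey test rail into the four pockets of the brown packing tray, in reverse order: the ball nearest the rail's black handle goes into the pocket farthest from the tray's black handle, the next one into the next pocket, and so on, until the ball farthest from the rail's handle sits nearest the tray's handle. Set each ball down into its pocket, plug up, rather than dropping it, and do not let these balls knock against one another.

Things in the scene. Friction and masses are not known exactly. Their poses are not given: they have to be found in the camera images.
- rail: Test rail: fixed grey metal bar 66 x 290 x 18 mm, nearer or farther than the tray. Origin: middle of the bar, at bench level (z = 0); y runs along it towards its black handle, z up. Its four places: y = -105, -35, 35, 105 mm, x = 0. Handle block: y = 145 to 175 mm, up to 41 mm high.
- tray: Packing tray: fixed brown board 76 x 290 x 22 mm. Origin: middle, at bench level (z = 0); y runs along it towards its black handle, z up. Round pockets at y = -105, -35, 35, 105 mm, x = 0: floor 22 mm above the bench, grey rim 6 mm higher, 48 mm wide inside at the floor, 52 at the top; a ball within 4 mm of the middle settles. Handle block: y = 145 to 175 mm, up to 45 mm high.
- ball_red: Loose polished steel ball, 52 mm in diameter, flat at bottom and top (40 mm apart), about 0.3 kg. On top a red plug: flange 34 mm wide, 3 mm thick, then a round upright stub to grip, 22 mm in diameter, from 43 to 65 mm above the underside. Origin: centre of the underside; z up through the stub. Starts upright in the red seat on the rail.
- ball_yellow: Loose polished steel ball, 52 mm in diameter, flat at bottom and top (40 mm apart), about 0.3 kg. On top a yellow plug: flange 34 mm wide, 3 mm thick, then a round upright stub to grip, 22 mm in diameter, from 43 to 65 mm above the underside. Origin: centre of the underside; z up through the stub. Starts upright in the yellow seat on the rail.
- ball_blue: Loose polished steel ball, 52 mm in diameter, flat at bottom and top (40 mm apart), about 0.3 kg. On top a blue plug: flange 34 mm wide, 3 mm thick, then a round upright stub to grip, 22 mm in diameter, from 43 to 65 mm above the underside. Origin: centre of the underside; z up through the stub. Starts upright in the blue seat on the rail.
- ball_white: Loose polished steel ball, 52 mm in diameter, flat at bottom and top (40 mm apart), about 0.3 kg. On top a white plug: flange 34 mm wide, 3 mm thick, then a round upright stub to grip, 22 mm in diameter, from 43 to 65 mm above the underside. Origin: centre of the underside; z up through the stub. Starts upright in the white seat on the rail.
- seat_red: The red seat on the rail, where the ball with the red plug starts: fixed square tile 60 x 62 x 4 mm with a round rim 6 mm high. It stays, showing the ball's old place. Origin: centre of its underside, 18 mm above the bench; the ball rests 4 mm higher. Which of the rail's places it has varies.
- seat_yellow: The yellow seat on the rail, where the ball with the yellow plug starts: fixed square tile 60 x 62 x 4 mm with a round rim 6 mm high. It stays, showing the ball's old place. Origin: centre of its underside, 18 mm above the bench; the ball rests 4 mm higher. Which of the rail's places it has varies.
- seat_blue: The blue seat on the rail, where the ball with the blue plug starts: fixed square tile 60 x 62 x 4 mm with a round rim 6 mm high. It stays, showing the ball's old place. Origin: centre of its underside, 18 mm above the bench; the ball rests 4 mm higher. Which of the rail's places it has varies.
- seat_white: The white seat on the rail, where the ball with the white plug starts: fixed square tile 60 x 62 x 4 mm with a round rim 6 mm high. It stays, showing the ball's old place. Origin: centre of its underside, 18 mm above the bench; the ball rests 4 mm higher. Which of the rail's places it has varies.
Not all that is in view belongs to the job. What is shaped like the ball_yellow but turquoise is not meant.

How it is judged:
By the outcome, as a careful person would: the job done as asked, in the order asked, and still so for the second after the job is handed in, with the robot touching nothing.
It also fails if it takes over 86 s, if anything falls off the work surface, if the arm or the gripper's body presses on something with over 40 N, if the wrist force passes 120 N, or if a joint passes its speed limit or range.

## Working session

There is one attempt and no reset: what is moved stays moved. The work goes in short steps, Python scripts to look and compute and a shell command to move; the robot and the scene stay as the last step left them, time stands still between calls to the robot, and variables do not carry over. Pictures are saved under pics/ and viewed, about 12 in all and at most 16, crops included, and the job is handed in when it is done.

```bash
mkdir -p pics; ls
python3 - <<'E'
from rig import manip
import cv2,numpy as np
s=manip.read_state(); print(s)
for n in("scene","top"):
    c=manip.read_camera(n); cv2.imwrite(f"pics/{n}0.png",c["pixels"]); np.savez(f"{n}0.npz",**c); print(n,c["intrinsics"].tolist(),c["cam_to_world"].round(3).tolist())
E
```

```text
pics
{'time': 0.0, 'qpos': array([-1.32422921,  0.41190652, -0.01275673,  1.59710155,  0.00561225,
        1.13431949, -0.08216787]), 'joint_velocities': array([-1.25128226e-03,  9.87233011e-04, -1.94547464e-05,  5.54608137e-04,
       -1.22963696e-03,  2.06083870e-03,  3.97126850e-04]), 'tau': array([ 8.27774397e-05, -5.87947333e+01,  6.41418099e-01, -2.91081262e+01,
       -5.38464217e-02,  1.81586755e-02,  1.42216709e-04]), 'tcp_pos': array([0.19334861, 0.5937628 , 0.2217812 ]), 'orientation': array([-3.13989738e+00,  1.14432661e-04,  2.82692886e+00]), 'ft_force': array([-0.00581875, -0.52544352,  0.17068343]), 'ft_torque': array([ 0.02825353, -0.01904276,  0.024268  ]), 'width': 0.08820881682616709}
scene [[467.87771602104175, 0.0, 316.8579904106679], [0.0, 467.87771602104175, 200.65237050844684], [0.0, 0.0, 1.0]] [[-0.437, 0.618, -0.653, 1.078], [0.899, 0.31, -0.308, 0.26], [0.012, -0.722, -0.692, 0.675], [0.0, 0.0, 0.0, 1.0]]
top [[418.62513708383375, 0.0, 327.895498040274], [0.0, 418.62513708383375, 195.9191175786798], [0.0, 0.0, 1.0]] [[-0.026, -0.996, 0.08, 0.437], [-1.0, 0.026, 0.002, -0.028], [-0.004, -0.08, -0.997, 0.786], [0.0, 0.0, 0.0, 1.0]]
```

View pics/top0.png

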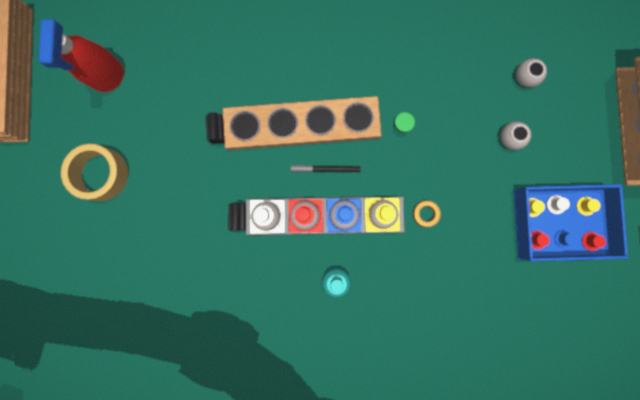

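View pics/scene0.png

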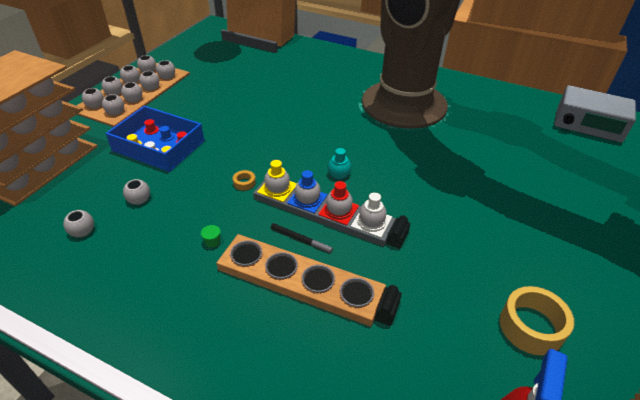

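Top view: rail handle at left (238,216). From the handle, the balls are white (265,214), red (304,213), blue (345,213) and yellow (385,212). The tray handle is at (215,127), with pockets at (245,125), (282,121), (320,119) and (358,117). The turquoise ball at (336,282) is the decoy, since it stands off the rail. The bin's red, yellow, white and blue plugs (530–600, 200–240) are loose parts. So the targets are white→(358,117), red→(320,119), blue→(282,121), yellow→(245,125). Next I'll measure, and enlarge a crop to confirm.

```bash
cat > h.py <<'E'
import numpy as np,cv2
def ray(c,uv,z):
    K=c["intrinsics"];T=c["cam_to_world"]
    d=T[:3,:3]@np.linalg.inv(K)@np.r_[uv,1.]; o=T[:3,3]
    return (o+d*(z-o[2])/d[2])[:2]
def world(c):
    v,u=np.mgrid[:400,:640];z=c["z_map"];p=np.linalg.inv(c["intrinsics"])@np.stack([u.ravel(),v.ravel(),np.ones(u.size)])
    T=c["cam_to_world"];w=(T[:3,:3]@(p*z.ravel())).T+T[:3,3]
    return w.reshape(400,640,3)
def line(names,P,ys):  # fit rigid pose of equispaced row
    P=np.array(P);m=P.mean(0);d=(np.array(ys)@(P-m));a=np.arctan2(d[1],d[0]);u=np.array([np.cos(a),np.sin(a)])
    F=m+np.outer(ys,u);return F,np.degrees(a),np.abs(F-P).max()
E
python3 - <<'E'
from h import *
c=dict(np.load("top0.npz"));im=c["pixels"];W=world(c)
hsv=cv2.cvtColor(im,cv2.COLOR_BGR2HSV)
ys=np.array([105,35,-35,-105])/1000
# stubs: height mask
m=((W[...,2]>.078)&(W[...,2]<.1)).astype(np.uint8);m[:190]=0;m[240:]=0;m[:,:245]=0;m[:,410:]=0
n,l,s,ce=cv2.connectedComponentsWithStats(m)
B=[]
for i in range(1,n):
    if s[i,4]>100: B.append((ce[i],s[i,4],np.median(W[...,2][l==i])))
B.sort(key=lambda b:b[0][0]); print([(b[0].round(1).tolist(),b[1],round(float(b[2]),4)) for b in B])
P=[ray(c,b[0],.087) for b in B];print(np.round(P,4).tolist())
if len(P)==4:
    F,a,e=line(0,P,ys);print("rail",F.round(4).tolist(),a,e)
# seats: colour tile square via contour at z .022 excluded; pockets
m=((hsv[...,2]<75)).astype(np.uint8);m[:95]=0;m[145:]=0;m[:,:228]=0;m[:,378:]=0
cs,_=cv2.findContours(m,cv2.RETR_EXTERNAL,cv2.CHAIN_APPROX_NONE)
Q=sorted([cv2.fitEllipse(k) for k in cs if cv2.contourArea(k)>200],key=lambda e:e[0][0]);print(Q)
R=[ray(c,q[0],.025) for q in Q];print(np.round(R,4).tolist())
if len(R)==4:
    F,a,e=line(0,R,ys);print("tray",F.round(4).tolist(),a,e)
cv2.imwrite("pics/crop0.png",cv2.resize(im[85:300,195:445],None,fx=2.7,fy=2.7,interpolation=cv2.INTER_CUBIC))
E
```

```text
[([261.1, 214.5], np.int32(137), 0.0876), ([302.8, 213.8], np.int32(132), 0.0874), ([344.5, 213.1], np.int32(129), 0.0875), ([386.1, 212.5], np.int32(133), 0.0874)]
[[0.4651, 0.086], [0.4646, 0.0163], [0.4639, -0.0533], [0.4631, -0.1227]]
rail [[0.4652, 0.0866], [0.4645, 0.0166], [0.4639, -0.0534], [0.4632, -0.1234]] 89.44658851328668 0.0007330617264873079
[((244.66563415527344, 125.58955383300781), (22.911806106567383, 23.59545135498047), 61.42279052734375), ((282.3957824707031, 122.79147338867188), (22.69347381591797, 23.46819496154785), 67.63751220703125), ((319.9710388183594, 119.86068725585938), (22.60431480407715, 23.11800765991211), 59.580902099609375), ((357.674560546875, 117.13743591308594), (22.411766052246094, 23.456514358520508), 108.0599365234375)]
[[0.6329, 0.1242], [0.6363, 0.0544], [0.6399, -0.0153], [0.6431, -0.0851]]
tray [[0.6329, 0.1244], [0.6363, 0.0545], [0.6398, -0.0154], [0.6432, -0.0853]] 92.8178828944234 0.00018368042144931152
```

View pics/crop0.png

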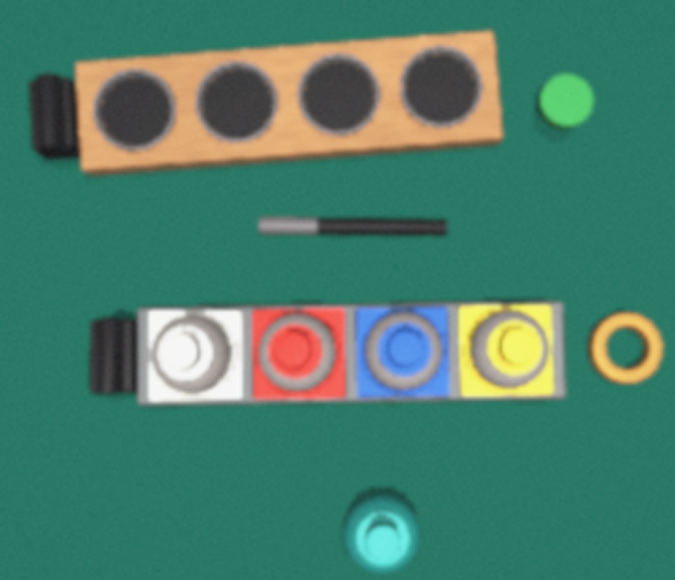

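The crop confirms it: white, red, blue and yellow stubs sit in their seats on the rail, and the turquoise one stands apart. Next, a planning helper that converts targets into tool-frame shifts.

```bash
cat > go.py <<'E'
# prints shift (mm) and turn (deg) in tool axes to each named target: args x y z yawdeg [mm,deg]
import sys,numpy as np
from scipy.spatial.transform import Rotation as Ro
from rig import manip
s=manip.read_state();R=Ro.from_euler("xyz",s["orientation"]);p=s["tcp_pos"]
print("t",round(s["time"],2),"tcp",p.round(4),"rpy",np.degrees(s["orientation"]).round(1),"F",s["ft_force"].round(1),"w",round(s["width"],4))
for a in sys.argv[1:]:
    x,y,z,w=map(float,a.split(","))
    print(a,(R.inv().apply(np.array([x,y,z])-p*1000)).round(1),(R.inv()*Ro.from_euler("xyz",[180,0,w],degrees=True)).as_rotvec(degrees=True).round(1))
E
python3 go.py 465,87,170,89.4
```

```text
t 0.1 tcp [0.1934 0.5939 0.2219] rpy [-179.9    0.   162. ] F [-0.5 -0.4 -0.1] w 0.0877
465,87,170,89.4 [-415.2 -397.8   52.5] [-0.1  0.1 72.6]
```

```bash
python3 -m crank '{"xyz":[[-42,-40,0],[-84,-80,5],[-126,-120,10],[-168,-160,15],[-210,-200,20]],"angular":[[0,0,7.3],[0,0,14.6],[0,0,22],[0,0,29],[0,0,36.5]],"claw":[-1,-1,-1,-1,-1]}' 25; python3 go.py 465,87,170,89.4
```

```text
time: 0.72
tcp_pos: [0.3317, 0.3367, 0.2019]
orientation: [-3.14, 0.001, 2.186]
ft_force: [1.5, 0.8, -0.3]
width: 0.0878
t 0.72 tcp [0.3317 0.3367 0.2019] rpy [-1.799e+02  1.000e-01  1.252e+02] F [ 1.5  0.8 -0.3] w 0.0878
465,87,170,89.4 [-280.8  -35.2   32.2] [-0.   0.1 35.8]
```

```bash
python3 -m crank '{"xyz":[[-56,-7,6],[-112,-14,12],[-168,-21,18],[-224,-28,24],[-281,-35,32]],"angular":[[0,0,7.2],[0,0,14.4],[0,0,21.5],[0,0,28.7],[0,0,35.8]],"claw":[-1,-1,-1,-1,-1]}'
python3 - <<'E'
from rig import manip
import cv2,numpy as np
c=manip.read_camera("wrist");cv2.imwrite("pics/w0.png",c["pixels"]);np.savez("w0.npz",**c)
E
python3 go.py 465,87,68,89.4
```

```text
time: 1.35
tcp_pos: [0.4658, 0.0854, 0.1702]
orientation: [3.141, 0.001, 1.557]
ft_force: [0.9, 1.0, 0.2]
width: 0.0877
t 1.4 tcp [0.4683 0.078  0.1698] rpy [179.9   0.3  88.5] F [ 2.6 -5.9  0.5] w 0.0879
465,87,68,89.4 [  9.3  -3.7 101.7] [ 0.1  0.3 -0.9]
```

View pics/w0.png

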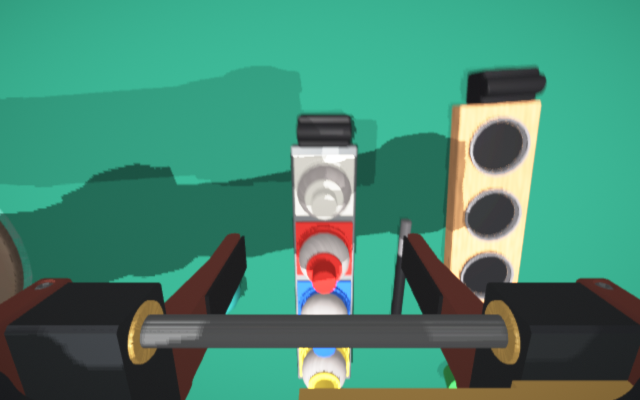

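The wrist view shows the white stub at about (324,205), centred between the fingers, and three tray pockets at right. The arm was still settling. I'll let it settle, then cross-check the white stub and pocket positions from the wrist camera.

```bash
python3 -m crank '{"xyz":[[9,-4,20],[9,-4,20],[9,-4,20]],"angular":[[0,0,-0.9],[0,0,-0.9],[0,0,-0.9]],"claw":[-1,-1,-1]}'
python3 - <<'E'
from h import *
from rig import manip
c=manip.read_camera("wrist");im=c["pixels"];W=world(c);cv2.imwrite("pics/w1.png",im)
v,u=np.mgrid[:400,:640]
m=((W[...,2]>.078)&(W[...,2]<.093)&(abs(W[...,0]-.465)<.025)&(W[...,1]>.02)).astype(np.uint8)&(v<250)
n,l,s,ce=cv2.connectedComponentsWithStats(m)
for i in range(1,n):
    if s[i,4]>60: print(ce[i].round(1),s[i],ray(c,ce[i],.087).round(4), W[l==i].mean(0).round(4))
g=cv2.cvtColor(im,cv2.COLOR_BGR2HSV)
m=(g[...,2]<85).astype(np.uint8)*((u>440)&(v<300)).astype(np.uint8)
cs,_=cv2.findContours(m,cv2.RETR_EXTERNAL,cv2.CHAIN_APPROX_NONE)
for k in cs:
    if cv2.contourArea(k)>500:
        e=cv2.fitEllipse(k);print("pocket?",np.round(e[0],1),np.round(e[1],1),ray(c,e[0],.025).round(4))
E
python3 go.py 465,87,68,89.4
```

```text
time: 1.78
tcp_pos: [0.4645, 0.0875, 0.1501]
orientation: [3.14, 0.004, 1.561]
ft_force: [0.3, 0.8, -0.2]
width: 0.0877
[324.4 213.6] [310 199  29  30 663] [0.4651 0.0878] [0.4651 0.0871 0.0852]
pocket? [537.1 286.7] [ 30.8 177.6] [ 0.6829 -0.0165]
pocket? [501.6 221.1] [40.1 50.2] [0.6352 0.056 ]
pocket? [509.6 148.9] [45.8 55.2] [0.6316 0.1253]
pocket? [516.9  84.7] [39.1 97.2] [0.6289 0.1795]
t 1.82 tcp [0.4647 0.0876 0.1503] rpy [179.9   0.2  89.4] F [-0.  -0.3  0.5] w 0.0878
465,87,68,89.4 [-0.2  0.1 82.3] [0.1 0.2 0. ]
```

```bash
python3 -m crank '{"xyz":[[0,0,30],[0,0,55],[0,0,72],[0,0,82],[0,0,82]],"angular":[[0,0.2,0],[0,0.2,0],[0,0.2,0],[0,0.2,0],[0,0.2,0]],"claw":[-1,-1,-1,-1,-1]}' 25; python3 -m crank '{"xyz":[[0,0,0],[0,0,0],[0,0,0],[0,0,0],[0,0,0]],"angular":[[0,0,0],[0,0,0],[0,0,0],[0,0,0],[0,0,0]],"claw":[1,1,1,1,1]}' 25; python3 go.py
```

```text
time: 2.45
tcp_pos: [0.4648, 0.0874, 0.0683]
orientation: [3.14, 0.001, 1.561]
ft_force: [-0.7, 0.2, -0.1]
width: 0.088
time: 3.08
tcp_pos: [0.4649, 0.0875, 0.0684]
orientation: [3.14, 0.001, 1.561]
ft_force: [-0.3, 0.2, -0.3]
width: 0.0412
t 3.08 tcp [0.4649 0.0875 0.0684] rpy [179.9   0.   89.5] F [-0.3  0.2 -0.3] w 0.0412
```

```bash
python3 -m crank '{"xyz":[[0,0,0],[0,0,0],[0,0,0],[0,0,0],[0,0,0]],"angular":[[0,0,0],[0,0,0],[0,0,0],[0,0,0],[0,0,0]],"claw":[1,1,1,1,1]}' 25; python3 -m crank '{"xyz":[[0,0,-15],[0,0,-35],[0,0,-60],[0,0,-82],[0,0,-82]],"angular":[[0,0,0],[0,0,0],[0,0,0],[0,0,0],[0,0,0]],"claw":[1,1,1,1,1]}' 25; python3 go.py 643,-85,150,92.8
```

```text
time: 3.7
tcp_pos: [0.465, 0.0875, 0.0683]
orientation: [3.139, 0.001, 1.561]
ft_force: [0.7, -0.7, -0.7]
width: 0.0213
time: 4.32
tcp_pos: [0.4656, 0.0877, 0.1521]
orientation: [3.137, -0.001, 1.561]
ft_force: [0.0, 0.5, -3.9]
width: 0.0212
t 4.33 tcp [0.4656 0.0877 0.1521] rpy [179.7  -0.   89.5] F [ 0.   0.5 -3.9] w 0.0212
643,-85,150,92.8 [-171.1  179.     2.8] [ 0.3 -0.  -3.3]
```

```bash
python3 -m crank '{"xyz":[[-30,31,0],[-68,71,1],[-110,115,2],[-145,152,2],[-171,179,2]],"angular":[[0,0,0],[0,0,-1],[0,0,-2],[0,0,-3],[0,0,-3.3]],"claw":[1,1,1,1,1]}' 25;  python3 -m crank '{"xyz":[[0,0,0],[0,0,0]],"angular":[[0,0,0],[0,0,0]],"claw":[1,1]}' 25; python3 go.py 643,-85,69,92.8
```

```text
time: 4.95
tcp_pos: [0.6434, -0.087, 0.1492]
orientation: [3.139, 0.0, 1.618]
ft_force: [0.3, 0.7, -3.0]
width: 0.0215
time: 5.2
tcp_pos: [0.6421, -0.0865, 0.1477]
orientation: [-3.141, -0.001, 1.618]
ft_force: [-0.2, 1.0, -4.1]
width: 0.0213
t 5.2 tcp [ 0.6421 -0.0865  0.1477] rpy [-180.    -0.    92.7] F [-0.2  1.  -4.1] w 0.0213
643,-85,69,92.8 [ 1.4  1.  78.7] [-0.  -0.  -0.1]
```

```bash
python3 -m crank '{"xyz":[[1.4,1,25],[1.4,1,45],[1.4,1,62],[1.4,1,71],[1.4,1,74]],"angular":[[0,0,0],[0,0,0],[0,0,0],[0,0,0],[0,0,0]],"claw":[1,1,1,1,1]}' 25;  python3 -m crank '{"xyz":[[0,0,2],[0,0,4],[0,0,5]],"angular":[[0,0,0],[0,0,0],[0,0,0]],"claw":[1,1,1]}' 25; python3 go.py 643,-85,68.5,92.8
```

```text
time: 5.82
tcp_pos: [0.6428, -0.085, 0.0732]
orientation: [-3.141, -0.001, 1.618]
ft_force: [-0.2, -0.1, -3.6]
width: 0.0216
time: 6.2
tcp_pos: [0.643, -0.085, 0.0684]
orientation: [-3.141, -0.001, 1.618]
ft_force: [-0.1, 0.6, 4.0]
width: 0.0214
t 6.2 tcp [ 0.643  -0.085   0.0684] rpy [-180.    -0.    92.7] F [-0.1  0.6  4. ] w 0.0214
643,-85,68.5,92.8 [ 0.  -0.  -0.1] [-0.  -0.  -0.1]
```

Force now +4 N, so the ball is on the floor of the pocket. Releasing, rising, then looking.

```bash
python3 -m crank '{"xyz":[[0,0,0],[0,0,0],[0,0,0],[0,0,0],[0,0,0]],"angular":[[0,0,0],[0,0,0],[0,0,0],[0,0,0],[0,0,0]],"claw":[-0.2,-0.2,-0.2,-0.2,-0.2]}'; python3 -m crank '{"xyz":[[0,0,-15],[0,0,-40],[0,0,-70],[0,0,-82],[0,0,-82]],"angular":[[0,0,0],[0,0,0],[0,0,0],[0,0,0],[0,0,0]],"claw":[-0.2,-0.2,-0.2,-0.2,-0.2]}';python3 - <<'E'
from rig import manip
import cv2
c=manip.read_camera("scene");cv2.imwrite("pics/s1.png",cv2.resize(c["pixels"][140:340,200:440],None,fx=2.5,fy=2.5))
E
python3 go.py 464.5,16.8,150,89.4 464.5,16.8,68.3,89.4
```

```text
time: 6.82
tcp_pos: [0.643, -0.0851, 0.0685]
orientation: [-3.141, -0.001, 1.618]
ft_force: [0.5, -0.1, -0.9]
width: 0.0526
time: 7.45
tcp_pos: [0.6435, -0.0851, 0.1515]
orientation: [3.14, -0.001, 1.618]
ft_force: [0.2, -0.1, -1.4]
width: 0.0525
t 7.5 tcp [ 0.6429 -0.0849  0.1504] rpy [-180.    -0.    92.7] F [ 0.3  0.5 -0.3] w 0.0524
464.5,16.8,150,89.4 [ 110.  -173.4    0.5] [-0.  -0.   3.3]
464.5,16.8,68.3,89.4 [ 109.9 -173.4   82.2] [-0.  -0.   3.3]
```

View pics/s1.png

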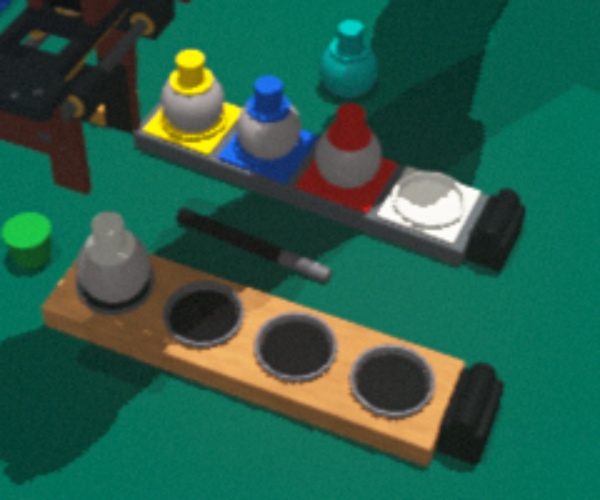

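White stands upright in the pocket farthest from the tray handle (crop 113,262). The other three are undisturbed. Next is red.

```bash
python3 -m crank '{"xyz":[[22,-35,0],[50,-78,0],[80,-126,0],[102,-160,0],[110,-173.4,0.5]],"angular":[[0,0,0],[0,0,1],[0,0,2],[0,0,3],[0,0,3.3]],"claw":[-0.2,-0.2,-0.2,-0.2,-0.2]}' 25;  python3 -m crank '{"xyz":[[0,0,0],[0,0,0],[0,0,0]],"angular":[[0,0,0],[0,0,0],[0,0,0]],"claw":[-0.2,-0.2,-0.2]}'
python3 - <<'E'
from h import *
from rig import manip
c=manip.read_camera("wrist");W=world(c);cv2.imwrite("pics/w2.png",c["pixels"])
m=((W[...,2]>.08)&(W[...,2]<.093)&(abs(W[...,0]-.465)<.025)&(abs(W[...,1]-.017)<.03)).astype(np.uint8);m[270:]=0
n,l,s,ce=cv2.connectedComponentsWithStats(m)
for i in range(1,n):
    if s[i,4]>60: print(ce[i].round(1),s[i],ray(c,ce[i],.087).round(4))
E
python3 go.py 464.5,16.8,68.3,89.4
```

```text
time: 8.12
tcp_pos: [0.4623, 0.018, 0.1492]
orientation: [-3.139, -0.001, 1.562]
ft_force: [-0.7, -0.4, -0.6]
width: 0.0528
time: 8.5
tcp_pos: [0.4632, 0.0172, 0.149]
orientation: [-3.14, -0.0, 1.561]
ft_force: [-0.3, -0.4, -0.3]
width: 0.0528
[325.5 214.3] [312 200  28  29 652] [0.4644 0.0176]
t 8.55 tcp [0.463  0.0173 0.149 ] rpy [-179.9   -0.    89.4] F [-0.2 -0.2 -0.2] w 0.0526
464.5,16.8,68.3,89.4 [-0.5  1.6 80.7] [-0.1 -0.   0. ]
```

```bash
python3 -m crank '{"xyz":[[0,1.6,30],[0,1.6,55],[0,1.6,72],[0,1.6,80.7],[0,1.6,80.7]],"angular":[[0,0,0],[0,0,0],[0,0,0],[0,0,0],[0,0,0]],"claw":[-0.2,-0.2,-0.2,-0.2,-0.2]}' 25; python3 -m crank '{"xyz":[[0,0,0],[0,0,0],[0,0,0],[0,0,0],[0,0,0]],"angular":[[0,0,0],[0,0,0],[0,0,0],[0,0,0],[0,0,0]],"claw":[1,1,1,1,1]}' 25; python3 go.py
```

```text
time: 9.18
tcp_pos: [0.4645, 0.0169, 0.068]
orientation: [-3.139, 0.0, 1.56]
ft_force: [0.4, -0.7, 1.1]
width: 0.0528
time: 9.8
tcp_pos: [0.4647, 0.017, 0.0683]
orientation: [-3.139, -0.0, 1.56]
ft_force: [-0.5, -0.1, 4.7]
width: 0.0216
t 9.8 tcp [0.4647 0.017  0.0683] rpy [-179.9   -0.    89.4] F [-0.5 -0.1  4.7] w 0.0216
```

```bash
python3 -m crank '{"xyz":[[0,0,0],[0,0,-15],[0,0,-35],[0,0,-60],[0,0,-82]],"angular":[[0,0,0],[0,0,0],[0,0,0],[0,0,0],[0,0,0]],"claw":[1,1,1,1,1]}' 25; python3 go.py 640,-15.4,149,92.8
```

```text
time: 10.42
tcp_pos: [0.4647, 0.0168, 0.1517]
orientation: [-3.139, -0.0, 1.56]
ft_force: [0.4, -0.2, -2.1]
width: 0.0213
t 10.43 tcp [0.4647 0.0168 0.1517] rpy [-179.9   -0.    89.4] F [ 0.4 -0.2 -2.1] w 0.0213
640,-15.4,149,92.8 [-30.3 175.6   2.3] [-0.1 -0.  -3.4]
```

```bash
python3 -m crank '{"xyz":[[-6,30,0],[-13,73,1],[-20,118,2],[-27,155,2],[-30.3,175.6,2]],"angular":[[0,0,0],[0,0,-1],[0,0,-2],[0,0,-3],[0,0,-3.4]],"claw":[1,1,1,1,1]}' 25;  python3 -m crank '{"xyz":[[0,0,0],[0,0,0],[0,0,0]],"angular":[[0,0,0],[0,0,0],[0,0,0]],"claw":[1,1,1]}' 25; python3 go.py 639.9,-15.4,68.3,92.8
```

```text
time: 11.05
tcp_pos: [0.6411, -0.0161, 0.1495]
orientation: [-3.139, 0.001, 1.619]
ft_force: [-0.2, 0.1, -3.3]
width: 0.0214
time: 11.42
tcp_pos: [0.6403, -0.0158, 0.1498]
orientation: [-3.138, 0.0, 1.619]
ft_force: [-1.4, -0.3, -2.7]
width: 0.0212
t 11.43 tcp [ 0.6403 -0.0158  0.1498] rpy [-179.8    0.    92.8] F [-1.4 -0.3 -2.7] w 0.0212
639.9,-15.4,68.3,92.8 [ 0.4 -0.1 81.5] [-0.2  0.  -0. ]
```

```bash
python3 -m crank '{"xyz":[[0.4,0,25],[0.4,0,45],[0.4,0,62],[0.4,0,72],[0.4,0,76]],"angular":[[-0.2,0,0],[-0.2,0,0],[-0.2,0,0],[-0.2,0,0],[-0.2,0,0]],"claw":[1,1,1,1,1]}' 25;  python3 -m crank '{"xyz":[[0,0,2],[0,0,4],[0,0,5.3]],"angular":[[0,0,0],[0,0,0],[0,0,0]],"claw":[1,1,1]}' 25; python3 go.py 639.9,-15.4,68.3,92.8
```

```text
time: 12.05
tcp_pos: [0.6398, -0.0156, 0.0731]
orientation: [-3.141, 0.001, 1.619]
ft_force: [-0.2, -0.2, -3.7]
width: 0.0216
time: 12.42
tcp_pos: [0.6402, -0.0156, 0.0684]
orientation: [3.141, 0.001, 1.619]
ft_force: [-3.0, 0.7, 8.6]
width: 0.0213
t 12.43 tcp [ 0.6402 -0.0156  0.0684] rpy [180.    0.   92.8] F [-3.   0.7  8.6] w 0.0213
639.9,-15.4,68.3,92.8 [ 0.2 -0.3  0.1] [ 0.  0. -0.]
```

Red is on the floor too (+8.6 N). Release, rise, and move to blue at (463.9, -53.4).

```bash
python3 -m crank '{"xyz":[[0,0,0],[0,0,0],[0,0,0],[0,0,0],[0,0,0]],"angular":[[0,0,0],[0,0,0],[0,0,0],[0,0,0],[0,0,0]],"claw":[-0.2,-0.2,-0.2,-0.2,-0.2]}'; python3 -m crank '{"xyz":[[0,0,-15],[0,0,-40],[0,0,-70],[0,0,-82],[0,0,-82]],"angular":[[0,0,0],[0,0,0],[0,0,0],[0,0,0],[0,0,0]],"claw":[-0.2,-0.2,-0.2,-0.2,-0.2]}'
python3 go.py 464,-53,150,89.4
```

```text
time: 13.05
tcp_pos: [0.6402, -0.0156, 0.0684]
orientation: [3.141, 0.001, 1.619]
ft_force: [-0.6, 0.5, 0.3]
width: 0.0528
time: 13.68
tcp_pos: [0.6407, -0.0155, 0.1514]
orientation: [3.139, 0.0, 1.619]
ft_force: [-0.2, 0.3, -0.4]
width: 0.0524
t 13.68 tcp [ 0.6407 -0.0155  0.1514] rpy [179.9   0.   92.8] F [-0.2  0.3 -0.4] w 0.0524
464,-53,150,89.4 [ -28.9 -178.3    1. ] [0.1 0.  3.4]
```

```bash
python3 -m crank '{"xyz":[[-6,-35,0],[-13,-80,0],[-20,-128,0],[-26,-164,0],[-29,-177.5,1]],"angular":[[0,0,0],[0,0,1],[0,0,2],[0,0,3],[0,0,3.4]],"claw":[-0.2,-0.2,-0.2,-0.2,-0.2]}' 25;  python3 -m crank '{"xyz":[[0,0,0],[0,0,0],[0,0,0]],"angular":[[0,0,0],[0,0,0],[0,0,0]],"claw":[-0.2,-0.2,-0.2]}'
python3 - <<'E'
from h import *
from rig import manip
c=manip.read_camera("wrist");W=world(c);cv2.imwrite("pics/w3.png",c["pixels"])
m=((W[...,2]>.08)&(W[...,2]<.093)&(abs(W[...,0]-.464)<.025)&(abs(W[...,1]+.053)<.03)).astype(np.uint8);m[270:]=0
n,l,s,ce=cv2.connectedComponentsWithStats(m)
for i in range(1,n):
    if s[i,4]>60: print(ce[i].round(1),s[i],ray(c,ce[i],.087).round(4))
c=manip.read_camera("scene");cv2.imwrite("pics/s2.png",cv2.resize(c["pixels"][140:340,200:440],None,fx=2.5,fy=2.5))
E
python3 go.py 464,-53,68.3,89.4
```

```text
time: 14.3
tcp_pos: [0.4626, -0.0533, 0.1492]
orientation: [3.141, -0.0, 1.559]
ft_force: [0.4, 0.8, 0.4]
width: 0.0528
time: 14.68
tcp_pos: [0.4635, -0.0531, 0.1491]
orientation: [3.141, 0.0, 1.56]
ft_force: [0.2, 0.3, -1.1]
width: 0.0525
[324. 214.] [310 200  29  29 651] [ 0.4638 -0.0525]
t 14.78 tcp [ 0.4631 -0.0532  0.1491] rpy [180.    0.   89.4] F [0.7 0.  0.1] w 0.0526
464,-53,68.3,89.4 [ 0.2  0.8 80.8] [ 0.  0. -0.]
```

View pics/s2.png

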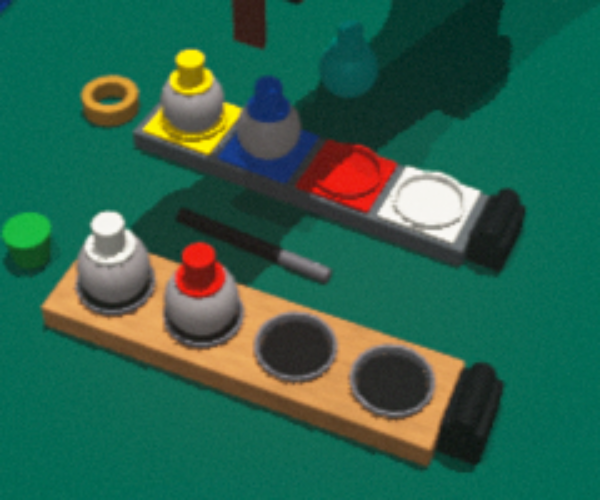

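White (113,262) and red (203,295) are upright in their pockets. Blue is still in its seat. Grasping blue.

```bash
python3 -m crank '{"xyz":[[0,0.8,30],[0,0.8,55],[0,0.8,72],[0,0.8,80.5],[0,0.8,80.5]],"angular":[[0,0,0],[0,0,0],[0,0,0],[0,0,0],[0,0,0]],"claw":[-0.2,-0.2,-0.2,-0.2,-0.2]}' 25; python3 -m crank '{"xyz":[[0,0,0],[0,0,0],[0,0,0],[0,0,0],[0,0,0]],"angular":[[0,0,0],[0,0,0],[0,0,0],[0,0,0],[0,0,0]],"claw":[1,1,1,1,1]}' 25; python3 go.py
```

```text
time: 15.4
tcp_pos: [0.4639, -0.0533, 0.0683]
orientation: [-3.141, 0.0, 1.56]
ft_force: [0.4, -0.4, -0.5]
width: 0.0528
time: 16.02
tcp_pos: [0.4641, -0.0532, 0.0686]
orientation: [3.142, 0.0, 1.56]
ft_force: [-0.9, 1.2, 5.0]
width: 0.0215
t 16.02 tcp [ 0.4641 -0.0532  0.0686] rpy [180.    0.   89.4] F [-0.9  1.2  5. ] w 0.0215
```

```bash
python3 -m crank '{"xyz":[[0,0,0],[0,0,-15],[0,0,-35],[0,0,-60],[0,0,-82]],"angular":[[0,0,0],[0,0,0],[0,0,0],[0,0,0],[0,0,0]],"claw":[1,1,1,1,1]}' 25; python3 go.py 636.4,54.5,149,92.8
```

```text
time: 16.65
tcp_pos: [0.4638, -0.0534, 0.1519]
orientation: [-3.141, 0.0, 1.559]
ft_force: [-0.1, 0.9, -3.6]
width: 0.0217
t 16.65 tcp [ 0.4638 -0.0534  0.1519] rpy [-180.     0.    89.3] F [-0.1  0.9 -3.6] w 0.0217
636.4,54.5,149,92.8 [109.9 171.4   2.8] [-0.   0.  -3.5]
```

```bash
python3 -m crank '{"xyz":[[20,31,0],[46,72,1],[74,116,2],[97,152,2],[110,171.4,2]],"angular":[[0,0,0],[0,0,-1],[0,0,-2],[0,0,-3],[0,0,-3.5]],"claw":[1,1,1,1,1]}' 25;  python3 -m crank '{"xyz":[[0,0,0],[0,0,0],[0,0,0]],"angular":[[0,0,0],[0,0,0],[0,0,0]],"claw":[1,1,1]}' 25; python3 go.py 636.4,54.5,68.3,92.8
```

```text
time: 17.27
tcp_pos: [0.6375, 0.0564, 0.1498]
orientation: [-3.141, 0.001, 1.622]
ft_force: [-0.0, -0.5, -3.9]
width: 0.0214
time: 17.65
tcp_pos: [0.6367, 0.0554, 0.1501]
orientation: [-3.14, 0.001, 1.621]
ft_force: [0.7, -0.0, -3.4]
width: 0.0209
t 17.65 tcp [0.6367 0.0554 0.1501] rpy [-1.799e+02  1.000e-01  9.290e+01] F [ 0.7 -0.  -3.4] w 0.0209
636.4,54.5,68.3,92.8 [-0.8 -0.2 81.8] [-0.1  0.1  0.1]
```

```bash
python3 -m crank '{"xyz":[[-0.8,0,25],[-0.8,-0.2,45],[-0.8,-0.2,62],[-0.8,-0.2,72],[-0.8,-0.2,76]],"angular":[[0,0,0],[0,0,0],[0,0,0],[0,0,0],[0,0,0]],"claw":[1,1,1,1,1]}' 25;  python3 -m crank '{"xyz":[[0,0,2],[0,0,4],[0,0,5.3]],"angular":[[0,0,0],[0,0,0],[0,0,0]],"claw":[1,1,1]}' 25; python3 go.py 636.4,54.5,68.3,92.8
```

```text
time: 18.27
tcp_pos: [0.6362, 0.0544, 0.0734]
orientation: [-3.14, 0.001, 1.621]
ft_force: [-0.6, -0.6, -3.5]
width: 0.0215
time: 18.65
tcp_pos: [0.6365, 0.0544, 0.0687]
orientation: [-3.14, 0.001, 1.621]
ft_force: [-2.5, -1.0, 7.8]
width: 0.0214
t 18.65 tcp [0.6365 0.0544 0.0687] rpy [-1.799e+02  1.000e-01  9.290e+01] F [-2.5 -1.   7.8] w 0.0214
636.4,54.5,68.3,92.8 [ 0.1 -0.1  0.4] [-0.1  0.1  0.1]
```

```bash
python3 -m crank '{"xyz":[[0,0,0],[0,0,0],[0,0,0],[0,0,0],[0,0,0]],"angular":[[0,0,0],[0,0,0],[0,0,0],[0,0,0],[0,0,0]],"claw":[-0.2,-0.2,-0.2,-0.2,-0.2]}'; python3 -m crank '{"xyz":[[0,0,-15],[0,0,-40],[0,0,-70],[0,0,-82],[0,0,-82]],"angular":[[0,0,0],[0,0,0],[0,0,0],[0,0,0],[0,0,0]],"claw":[-0.2,-0.2,-0.2,-0.2,-0.2]}'
python3 go.py 463.2,-122.8,150,89.4
```

```text
time: 19.27
tcp_pos: [0.6365, 0.0544, 0.0686]
orientation: [-3.14, 0.001, 1.621]
ft_force: [-0.1, 0.8, -0.0]
width: 0.0526
time: 19.9
tcp_pos: [0.6371, 0.0546, 0.1517]
orientation: [3.141, 0.001, 1.621]
ft_force: [-0.1, -0.7, 0.3]
width: 0.0526
t 19.9 tcp [0.6371 0.0546 0.1517] rpy [180.    0.   92.9] F [-0.1 -0.7  0.3] w 0.0526
463.2,-122.8,150,89.4 [-168.4 -182.7    1.7] [0.  0.  3.5]
```

```bash
python3 -m crank '{"xyz":[[-34,-37,0],[-74,-80,0],[-116,-126,0],[-152,-165,0],[-168.4,-182,1.5]],"angular":[[0,0,0],[0,0,1],[0,0,2],[0,0,3],[0,0,3.5]],"claw":[-0.2,-0.2,-0.2,-0.2,-0.2]}' 25;  python3 -m crank '{"xyz":[[0,0,0],[0,0,0],[0,0,0]],"angular":[[0,0,0],[0,0,0],[0,0,0]],"claw":[-0.2,-0.2,-0.2]}'
python3 - <<'E'
from h import *
from rig import manip
c=manip.read_camera("wrist");W=world(c);cv2.imwrite("pics/w4.png",c["pixels"])
m=((W[...,2]>.08)&(W[...,2]<.093)&(abs(W[...,0]-.464)<.025)&(abs(W[...,1]+.123)<.03)).astype(np.uint8);m[270:]=0
n,l,s,ce=cv2.connectedComponentsWithStats(m)
for i in range(1,n):
    if s[i,4]>60: print(ce[i].round(1),s[i],ray(c,ce[i],.087).round(4))
E
python3 go.py 463.2,-122.8,68.3,89.4
```

```text
time: 20.52
tcp_pos: [0.4612, -0.1245, 0.1495]
orientation: [-3.141, 0.0, 1.557]
ft_force: [0.8, -0.6, 0.5]
width: 0.0528
time: 20.9
tcp_pos: [0.4624, -0.1232, 0.1493]
orientation: [-3.141, 0.0, 1.559]
ft_force: [-0.4, 0.8, -0.1]
width: 0.0528
[324.6 213.5] [311 200  28  28 649] [ 0.463  -0.1224]
t 20.95 tcp [ 0.4622 -0.1234  0.1493] rpy [-179.9    0.    89.3] F [0.6 0.4 0.7] w 0.0524
463.2,-122.8,68.3,89.4 [ 0.7  1.1 81. ] [-0.1  0.  -0.1]
```

```bash
python3 -m crank '{"xyz":[[0.5,1,30],[0.5,1,55],[0.5,1,72],[0.5,1,80.7],[0.5,1,80.7]],"angular":[[0,0,0],[0,0,0],[0,0,0],[0,0,0],[0,0,0]],"claw":[-0.2,-0.2,-0.2,-0.2,-0.2]}' 25; python3 -m crank '{"xyz":[[0,0,0],[0,0,0],[0,0,0],[0,0,0],[0,0,0]],"angular":[[0,0,0],[0,0,0],[0,0,0],[0,0,0],[0,0,0]],"claw":[1,1,1,1,1]}' 25; python3 go.py
```

```text
time: 21.58
tcp_pos: [0.4631, -0.1227, 0.0682]
orientation: [-3.14, 0.001, 1.56]
ft_force: [-0.0, 0.1, 0.4]
width: 0.053
time: 22.2
tcp_pos: [0.4634, -0.1227, 0.0685]
orientation: [-3.14, 0.0, 1.56]
ft_force: [-0.2, -0.5, 5.4]
width: 0.0211
t 22.2 tcp [ 0.4634 -0.1227  0.0685] rpy [-179.9    0.    89.4] F [-0.2 -0.5  5.4] w 0.0211
```

```bash
python3 -m crank '{"xyz":[[0,0,0],[0,0,-15],[0,0,-40],[0,0,-70],[0,0,-92]],"angular":[[0,0,0],[0,0,0],[0,0,0],[0,0,0],[0,0,0]],"claw":[1,1,1,1,1]}' 25; python3 go.py 632.9,124.4,158,92.8
```

```text
time: 22.82
tcp_pos: [0.4634, -0.1229, 0.1622]
orientation: [-3.141, 0.001, 1.559]
ft_force: [0.4, 1.0, -3.8]
width: 0.0213
t 22.82 tcp [ 0.4634 -0.1229  0.1622] rpy [-180.     0.    89.3] F [ 0.4  1.  -3.8] w 0.0213
632.9,124.4,158,92.8 [249.3 166.6   4. ] [-0.   0.  -3.5]
```

```bash
python3 -m crank '{"xyz":[[30,20,0],[70,47,1],[115,77,2],[160,107,2],[200,134,3]],"angular":[[0,0,0],[0,0,-1],[0,0,-2],[0,0,-3],[0,0,-3.5]],"claw":[1,1,1,1,1]}' 25; python3 go.py 632.9,124.4,158,92.8
```

```text
time: 23.45
tcp_pos: [0.6004, 0.0773, 0.1596]
orientation: [-3.141, 0.001, 1.621]
ft_force: [0.3, -0.7, -3.0]
width: 0.0213
t 23.45 tcp [0.6004 0.0773 0.1596] rpy [-180.     0.    92.9] F [ 0.3 -0.7 -3. ] w 0.0213
632.9,124.4,158,92.8 [45.4 34.9  1.6] [-0.   0.   0.1]
```

```bash
python3 -m crank '{"xyz":[[25,19,1],[40,31,1],[45.4,34.9,1],[45.4,34.9,1],[45.4,34.9,1]],"angular":[[0,0,0],[0,0,0],[0,0,0],[0,0,0],[0,0,0]],"claw":[1,1,1,1,1]}' 25; python3 go.py 632.9,124.4,68.3,92.8
```

```text
time: 24.08
tcp_pos: [0.6325, 0.1227, 0.1588]
orientation: [-3.141, 0.001, 1.619]
ft_force: [0.5, 0.0, -2.7]
width: 0.0214
t 24.07 tcp [0.6325 0.1227 0.1588] rpy [-1.799e+02  1.000e-01  9.280e+01] F [ 0.5  0.  -2.7] w 0.0214
632.9,124.4,68.3,92.8 [ 1.7  0.5 90.5] [-0.1  0.1 -0. ]
```

```bash
python3 -m crank '{"xyz":[[1.5,0.5,28],[1.5,0.5,52],[1.5,0.5,70],[1.5,0.5,81],[1.5,0.5,85]],"angular":[[0,0,0],[0,0,0],[0,0,0],[0,0,0],[0,0,0]],"claw":[1,1,1,1,1]}' 25;  python3 -m crank '{"xyz":[[0,0,2],[0,0,4],[0,0,5.3]],"angular":[[0,0,0],[0,0,0],[0,0,0]],"claw":[1,1,1]}' 25; python3 go.py 632.9,124.4,68.3,92.8
```

```text
time: 24.7
tcp_pos: [0.6328, 0.1239, 0.0735]
orientation: [-3.14, 0.001, 1.619]
ft_force: [0.4, -0.4, -3.2]
width: 0.0214
time: 25.08
tcp_pos: [0.6331, 0.1239, 0.0687]
orientation: [-3.141, 0.001, 1.619]
ft_force: [-1.3, -0.1, 6.2]
width: 0.0213
t 25.07 tcp [0.6331 0.1239 0.0687] rpy [-1.80e+02  1.00e-01  9.28e+01] F [-1.3 -0.1  6.2] w 0.0213
632.9,124.4,68.3,92.8 [ 0.5 -0.2  0.4] [-0.   0.1 -0. ]
```

```bash
python3 -m crank '{"xyz":[[0,0,0],[0,0,0],[0,0,0],[0,0,0],[0,0,0]],"angular":[[0,0,0],[0,0,0],[0,0,0],[0,0,0],[0,0,0]],"claw":[-0.2,-0.2,-0.2,-0.2,-0.2]}'; python3 -m crank '{"xyz":[[0,0,-15],[0,0,-40],[0,0,-80],[0,0,-120],[0,0,-130]],"angular":[[0,0,0],[0,0,0],[0,0,0],[0,0,0],[0,0,0]],"claw":[-0.2,-0.2,-0.2,-0.2,-0.2]}'; python3 -m crank '{"xyz":[[30,-40,0],[60,-80,0],[90,-120,0],[120,-165,0],[150,-210,0]],"angular":[[0,0,0],[0,0,0],[0,0,0],[0,0,0],[0,0,0]],"claw":[-0.2,-0.2,-0.2,-0.2,-0.2]}';  python3 -m crank '{"xyz":[[0,0,0],[0,0,0],[0,0,0]],"angular":[[0,0,0],[0,0,0],[0,0,0]],"claw":[-0.2,-0.2,-0.2]}'
python3 - <<'E'
from h import *
from rig import manip
c=manip.read_camera("top");W=world(c);s=manip.read_camera("scene")
cv2.imwrite("pics/f.png",np.vstack([cv2.resize(c["pixels"][80:300,190:450],(600,300)),cv2.resize(s["pixels"][140:340,200:440],(600,300))]))
m=((W[...,2]>.078)&(W[...,2]<.1)).astype(np.uint8);m[:90]=0;m[150:]=0;m[:,:225]=0;m[:,390:]=0
n,l,st,ce=cv2.connectedComponentsWithStats(m)
for i in range(1,n):
    if st[i,4]>50: print(ce[i].round(1),st[i,4],ray(c,ce[i],.087).round(4),np.median(W[l==i][:,2]).round(4))
E
python3 go.py
```

```text
time: 25.7
tcp_pos: [0.6331, 0.1239, 0.0686]
orientation: [-3.141, 0.001, 1.619]
ft_force: [-0.0, -0.3, -0.6]
width: 0.0528
time: 26.32
tcp_pos: [0.6347, 0.124, 0.2026]
orientation: [3.137, -0.0, 1.619]
ft_force: [0.3, 0.5, -1.3]
width: 0.0528
time: 26.95
tcp_pos: [0.4159, 0.2644, 0.2014]
orientation: [3.138, 0.0, 1.619]
ft_force: [0.5, 1.0, 0.7]
width: 0.0527
time: 27.32
tcp_pos: [0.4171, 0.2634, 0.2014]
orientation: [3.137, 0.0, 1.617]
ft_force: [0.1, 0.7, 0.0]
width: 0.0529
[360.3 108.1] 136 [ 0.6418 -0.0854] 0.0874
[319.8 110.9] 135 [ 0.6389 -0.0163] 0.0874
[278.8 114.2] 138 [0.6351 0.0536] 0.0874
[238.5 117.2] 144 [0.6318 0.1223] 0.0873
t 27.43 tcp [0.417  0.2634 0.2013] rpy [179.8   0.   92.6] F [-0.5  0.6  0.3] w 0.0525
```

View pics/f.png

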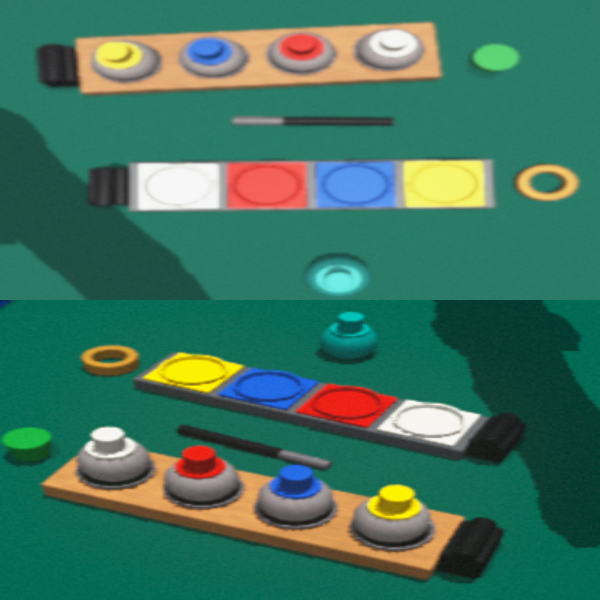

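All four balls are upright and in reverse order: yellow is nearest the tray handle (top panel 118,55), then blue, red and white. Stub tops are at 87 mm, so every ball is on its pocket floor. The seats are empty and the robot is clear.

```bash
python3 -c "from rig import manip; print(manip.hand_in())"
```

```text
the job is handed in; nothing more can be done
None
```

All four balls are in the tray in reverse order, and I handed the job in at about 27 s of the 86 s allowed. From the tray handle outwards they sit yellow, blue, red, white. I placed them white first, then red, blue and yellow, lowering each until the wrist force showed contact with the pocket floor (4–9 N) before letting go.

**Last checks:** The top and scene views show all balls upright with plugs up, the rail seats empty and the arm clear. The stub tops are at 87 mm, as expected for balls on their pocket floors, and within about 2.5 mm of the pocket centres. That is inside the 4 mm limit. The turquoise ball was not touched and no check failed.

**Small differences:** The top and wrist cameras disagreed by about 1.3 mm at most, within their calibration. Gripping the red, blue and yellow balls showed a wrist force of about 5 N.

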